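Show the planer operator the bolt left in a board

ROBOT

A 6-joint arm with a two-finger parallel gripper is mounted at the origin on the work surface. World frame = base frame: x ahead of the robot, y to its left, z up, the work surface at z = 0. Lengths are in m, angles in rad, forces in N, time in s.
With the tool pointing down it reaches from about 0.425 to 0.95 m from the base axis. Payload 14.7 kg.
Tool frame: the origin (TCP) lies between the finger pads; the fingertips stand 22 mm ahead of it and the grasp point (between the pads) lies 3 mm ahead of it; z points along the fingers, y is the direction in which the jaws open and shut (so a half turn about z gives the same grasp; the last joint's range is limited). The gripper opens to 85 mm and grips with 20 to 120 N. Pads are 22 mm wide; open, the fingers measure 114 mm over their backs; the gripper's body (76 mm by 85 mm) begins 54 mm behind the grasp point. The pads swing forward as they close: fully open they stand 13 mm farther back than shut.
Start: joints at [1.259, 0.48, 1.596, -0, 1.065, -0.047], TCP at [0.17, 0.627, 0.253] pointing down, gripper open.
Joint ranges: [-2.75, 2.75], [-0.82, 2.05], [0.23, 2.67], [-1.56, 4.7], [0.09, 2.69], [-2.92, 2.92]. Speed limits (rad/s): [1.89, 1.89, 2.39, 3.01, 3.01, 3.01].

INTERFACE

Orientations are given as a 3x3 rotation matrix whose columns are the frame's x, y, z axes.
In Python, from station import env, camera, calibration, cut_out, mark_of gives the robot as it stands. Calls block until the motion is done:
- env.move_pose(position, orientation): joint-space move of the TCP to a pose.
- env.movel(position, rotation=None, speed=0.15): straight line of the TCP; rotation=None keeps the orientation; speed is the mean speed in m/s.
- env.move_j(angles): joint-space move.
- env.set_gripper(opening, newtons=None): opening from 0.0 (shut) to 1.0 (fully open); newtons is the grip in N (None keeps the last); returns when the fingers have stopped.
- env.hold(seconds).
- env.inverse_kinematics(position, orientation): joint angles nearest the present ones, or None.
- camera(name): name is "side" or "top" or "wrist"; returns the picture (384x512x3 uint8, red, green, blue); there is no depth.
- calibration(name): a dict with "fx", "fy", "cx", "cy" (pixels), "pose" (4x4, takes a point from camera to world coordinates); the wrist camera has in their place "T_tool_cam" (4x4, takes a point from camera to tool coordinates, whose origin is the TCP and whose axes are the flange's). Camera axes: x right, y up, looking along -z (the intrinsics and any distortion apply to the point x, -y, -z); pixel columns grow to the right and rows downward; lengths in m; the calibration is good to about 2 mm. A picture is of the moment at which its call begins: read the wrist's pose just before it. calibration takes no time and is no camera call.
A pose or a line that the arm cannot do raises env.Unreachable and nothing moves.
- env.close_job(): hands the job in, once; it reports no verdict.
Trained networks look in the newest picture that a camera, given by its name, has taken for a name from the list of things; names that differ only in an ending like _2 or _b are one class to them, and where a whole thing is asked for, a point or a joint stands for the part that bears it (a point fixed in the world has none). Each returns a list of dicts, best first, with "score" (0 to 1); they miss things now and then, are a little off and sometimes report something else, mostly with a low value. They report only what shows in the picture. A call takes as long as a camera call. They do not tell look-alikes from the thing itself.
- cut_out(camera, name): "region" (384x512 bool, what is visible of it) and "location" ([column, row] in pixels, amid what is visible of it).
- mark_of(camera, name): "location" ([column, row] in pixels: a listed point, or the origin of a listed thing).
Readings, each from a call of its own:
- env.current_clock(): time.
- env.current_joint_pos(): joint angles.
- env.current_dq(): joint speeds.
- env.current_joint_torque(): joint torques, N m.
- env.current_tool_pos(): TCP position.
- env.current_ee_rot(): TCP orientation.
- env.current_ft_force(): force on the tool from outside, world axes, zero at the start.
- env.current_torque(): the same for the moment, N m.
- env.current_gripper_width(): opening from 0.0 (shut) to 1.0 (fully open).
Only numpy, scipy, OpenCV 4.12 (cv2) and the standard library are available. Lean on these libraries where they do the work, as an engineer would, in place of code of your own. Each camera call takes 0.05 s, during which the arm holds its last target.

TASK

A steel bolt was left in one of the boards waiting for the planer. Call the operator by pressing the yellow button all the way down with the fingertips and letting it come back up (not the red stop button); then point the fingertips down at the bolt head from just above it, no more than about 4 cm away, and stay there for at least two seconds. Finish still pointing at it, and touch neither the boards nor the bolt, hammer or tin at any time.

Things in the scene. Friction and masses are not known exactly. Their poses are not given: they have to be found in the camera images.
- call (a joint): yellow call button: travel of its cap in m, 0 = up, 0.006 = fully down (straight down along -z); a spring of about 5 N at full travel pushes it back up. It stands on top of a fixed grey box 70 x 70 x 45 mm
- call_top (a point): centre of the top face of the yellow call button's round cap (diameter 36 mm); it moves down with the cap
- call_box: fixed grey box 70 x 70 x 45 mm under the yellow button; origin at the centre of its underside, z up. The button's black housing stands on it
- stop (a joint): red stop button, the same kind on a box of its own, not to be pressed: travel of its cap in m, 0 = up, 0.006 = down
- stop_top (a point): centre of the top face of the red stop button's round cap (diameter 36 mm)
- stop_box: fixed grey box 70 x 70 x 45 mm under the red button; origin at the centre of its underside
- bolt (a point): the bolt to be pointed at: centre of the top face of its steel hexagon head (23 mm across the corners, 10 mm tall, on a washer of 32 mm diameter, 2.5 mm thick), 40.5 mm above the bench; z of this point is up
- old_board: loose dark brown board 80 x 150 x 28 mm lying flat on the bench; origin at the centre of its underside, long side along its y, z up. The bolt head stands up from its top face at x 0, y +40 mm
- pine_board: loose pale board 80 x 150 x 28 mm lying flat, with two flat dark knots; origin at the centre of its underside, long side along its y
- plug_board: loose mid-brown board 80 x 150 x 28 mm lying flat, with a pale wooden plug (22 mm diameter, 8 mm proud) at y +40 mm; origin at the centre of its underside, long side along its y
- hammer: loose hammer lying on the bench, about 0.3 m long along its x, handle to -x; a bystander
- wax_tin: loose round tin, 70 mm diameter, 55 mm tall, upright; origin at the centre of its underside; a bystander
Things that resemble listed ones, but are neither listed nor needed, are in the scene too. Leave any pink or turquoise look-alike of the old_board alone.

How it is judged:
On the way, in this order (a step that is already met when the one before it is completed fails the run):
1. the yellow call button is pressed by the fingers at least 4.5 of its 6 mm (value of joint call above 0.0045 m and contact force between the fingers and call above 0.5 N), for 0.05 s.
2. the call button has come back up and is no longer touched (value of joint call below 0.0015 m and contact force between the fingers and call below 0.1 N), for 0.1 s.
3. the fingertips point down at the bolt head from just above it for two seconds (horizontal distance between the grasp point and bolt below 0.022 m and z of the grasp point in the frame of bolt between 0.018 and 0.072 m and angle between the grasp point's own z axis and vertical above 2.25 rad and value of joint call below 0.0015 m), for 2 s.
At the end, for the whole second after the job is handed in: The tool points down (within 50 degrees) at the bolt head: grasp point (19 mm behind the fingertips) within 22 mm of its centre horizontally, 18 to 72 mm above its top. Both buttons are up; boards within 8 mm, hammer and tin within 15 mm of their start (all of step 3 and value of joint stop below 0.0015 m and distance of each of old_board, pine_board, plug_board from where it was at the start of the episode below 0.008 m and distance of each of hammer, wax_tin from where it was at the start of the episode below 0.015 m); the robot touches nothing.
It fails at once if a board or the bolt is touched (contact force between any of the fingers, the arm and old_board above 0.3 N or contact force between any of the fingers, the arm and pine_board above 0.3 N or contact force between any of the fingers, the arm and plug_board above 0.3 N).
It fails at once if the hammer or the tin is touched (contact force between any of the fingers, the arm and hammer above 0.3 N or contact force between any of the fingers, the arm and wax_tin above 0.3 N).
It fails at once if a board, the hammer or the tin is moved or lifted (not (distance of each of old_board, pine_board, plug_board from where it was at the start of the episode below 0.008 m and distance of each of hammer, wax_tin from where it was at the start of the episode below 0.015 m)).
It fails at once if the red stop button is pressed (value of joint stop above 0.002 m).
It also fails if it takes over 40 s, if anything falls off the work surface, if the arm or the gripper's body presses on something with over 40 N, if the wrist force passes 120 N, or if a joint passes its speed limit or range.

## Working session

There is one attempt and no reset: what is moved stays moved. The work goes in short steps, each a Python script; the robot and the scene stay as the last script left them, time stands still between calls to the robot, and variables do not carry over. Pictures are saved under pics/ and viewed, and the job is handed in when it is done.

```bash
mkdir -p pics; ls; python3 - <<'E'
from station import env,camera,calibration
import cv2
for n in("side","top","wrist"):
    cv2.imwrite(f"pics/{n}0.png",camera(n)[:,:,::-1])
    print(n,calibration(n))
print(env.current_clock(),env.current_tool_pos(),env.current_ee_rot())
E
```

```text
pics
side {'fx': 353.1284801783498, 'fy': 353.1284801783498, 'cx': 258.7461533686324, 'cy': 195.8607342547329, 'pose': array([[ 0.92821955,  0.25300394, -0.27275901,  0.34701627],
       [-0.37139107,  0.58710755, -0.71928673, -0.7763276 ],
       [-0.0218435 ,  0.76895626,  0.63892811,  0.75923212],
       [ 0.        ,  0.        ,  0.        ,  1.        ]])}
top {'fx': 477.770425986604, 'fy': 477.770425986604, 'cx': 254.86675161617092, 'cy': 195.64699310199123, 'pose': array([[-0.03926115,  0.9762703 , -0.21296679,  0.27831352],
       [-0.9992158 , -0.03945326,  0.00334941, -0.00345965],
       [-0.0051323 ,  0.21293129,  0.9770537 ,  1.67407565],
       [ 0.        ,  0.        ,  0.        ,  1.        ]])}
wrist {'fx': 314.20144636318935, 'fy': 314.20144636318935, 'cx': 256.09662085179997, 'cy': 187.6116285730812, 'T_tool_cam': array([[-2.88737362e-04,  9.49440321e-01,  3.13947438e-01,
         8.10563153e-02],
       [ 9.99999922e-01,  1.89751274e-04,  3.45853528e-04,
        -2.41067595e-04],
       [ 2.68795359e-04,  3.13947513e-01, -9.49440302e-01,
        -1.20350300e-01],
       [ 0.00000000e+00,  0.00000000e+00,  0.00000000e+00,
         1.00000000e+00]])}
0.15 [0.1699913  0.62707894 0.25282221] [[-9.65150937e-01  2.61693679e-01 -2.96651393e-04]
 [ 2.61693842e-01  9.65150531e-01 -8.86200694e-04]
 [ 5.44001291e-05 -9.32949272e-04 -9.99999563e-01]]
```

View pics/side0.png

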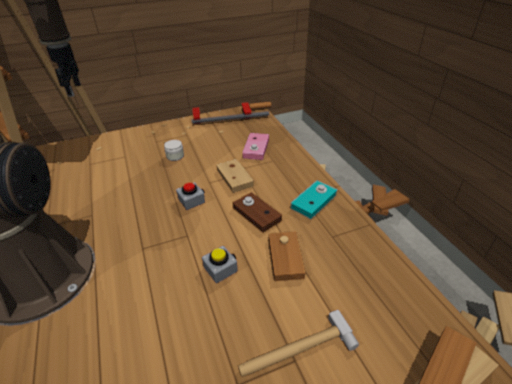

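View pics/top0.png

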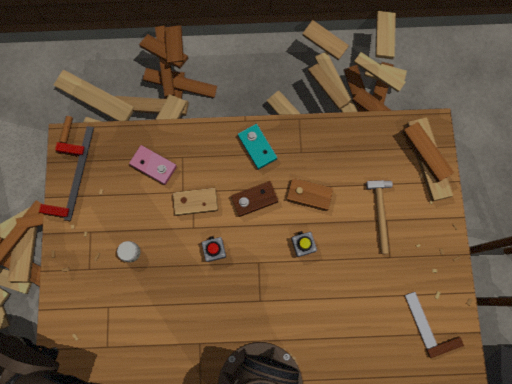

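View pics/wrist0.png

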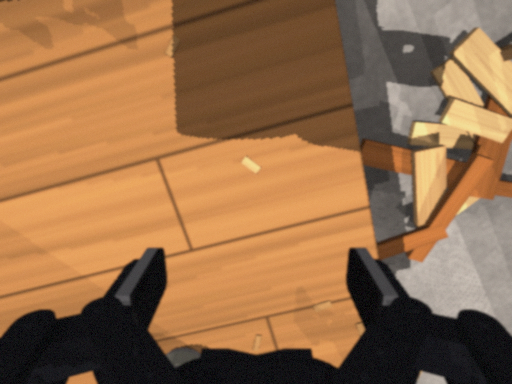

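The top view shows the yellow button at (305,243), the red one at (213,249), and the dark brown board with its bolt head at about (244,202). In the side view the bolt is at about (248,201) and the yellow cap at (219,256). Next I'll triangulate these.

```bash
cat >h.py <<'E'
from station import env,camera,calibration,cut_out,mark_of
import numpy as np, cv2
def ray(n,px,T=None):
    c=calibration(n); T=c["pose"] if T is None else T
    d=T[:3,:3]@np.array([(px[0]-c["cx"])/c["fx"],-(px[1]-c["cy"])/c["fy"],-1]); return T[:3,3],d
def onz(n,px,z,T=None):
    o,d=ray(n,px,T); return o+d*(z-o[2])/d[2]
def wristT():
    T=np.eye(4);T[:3,:3]=env.current_ee_rot();T[:3,3]=env.current_tool_pos();return T@calibration("wrist")["T_tool_cam"]
def tri(rays):
    A=0;b=0
    for o,d in rays:
        d=d/np.linalg.norm(d);P=np.eye(3)-np.outer(d,d);A=A+P;b=b+P@o
    return np.linalg.solve(A,b)
E
python3 - <<'E'
from h import *
np.set_printoptions(precision=4,suppress=True)
camera("top");camera("side")
for n,z in (("bolt",.0405),("call_top",None),("stop_top",None),("old_board",0),("plug_board",0),("pine_board",0),("hammer",0),("wax_tin",0)):
    for c in("top","side"):
        for m in mark_of(c,n)[:4]: print(n,c,round(m["score"],2),np.round(m["location"],1),onz(c,m["location"],.07 if z is None else z))
E
```

```text
bolt top 0.85 [161.3 167.5] [0.7499 0.3187 0.0405]
bolt top 0.78 [250.8 131.9] [ 0.87   -0.0036  0.0405]
bolt side 0.76 [247.7 199.4] [0.6154 0.0304 0.0405]
bolt side 0.74 [322.3 186.4] [ 0.8628 -0.0046  0.0405]
bolt side 0.61 [254.4 142.1] [0.7602 0.3443 0.0405]
call_top top 0.4 [305.2 242.3] [ 0.4607 -0.1718  0.07  ]
call_top side 0.42 [219.6 252. ] [ 0.4648 -0.1703  0.07  ]
stop_top top 0.66 [210.7 245.8] [0.4616 0.1461 0.07  ]
stop_top side 0.58 [188.6 184.3] [0.4563 0.1423 0.07  ]
old_board top 0.91 [258.8 150.8] [ 0.8105 -0.0302  0.    ]
old_board side 0.95 [254.2 148.4] [0.7652 0.3626 0.    ]
old_board side 0.74 [284.8 256.7] [ 0.6394 -0.1961  0.    ]
old_board side 0.63 [254.5 215.3] [ 0.6231 -0.0055  0.    ]
old_board side 0.63 [309.3 202.3] [ 0.8111 -0.0179  0.    ]
plug_board top 0.65 [307.  197.9] [ 0.6274 -0.1954  0.    ]
plug_board top 0.52 [381.4 215. ] [ 0.5548 -0.4553  0.    ]
plug_board side 0.71 [283.8 254. ] [ 0.6409 -0.1862  0.    ]
plug_board side 0.17 [222.4 268.1] [ 0.467  -0.1668  0.    ]
pine_board top 0.97 [193.7 202. ] [0.6288 0.2104 0.    ]
pine_board side 0.64 [233.1 176.9] [0.6259 0.2144 0.    ]
hammer top 0.7 [378.8 215.7] [ 0.5527 -0.4458  0.    ]
hammer side 0.75 [294.8 350.3] [ 0.5465 -0.4465  0.    ]
wax_tin top 0.87 [130.7 248.9] [0.4699 0.4333 0.    ]
wax_tin side 0.87 [175.3 156.5] [0.4601 0.4323 0.    ]
```

```bash
python3 - <<'E'
from h import *
np.set_printoptions(precision=4,suppress=True)
from scipy.spatial.transform import Rotation as Ro
R=np.array([[0,1,0],[1,0,0],[0,0,-1.]])
R=Ro.from_euler('z',-20,degrees=True).as_matrix()@R
np.save("R.npy",R)
print(env.inverse_kinematics([.462,-.171,.25],R))
env.set_gripper(0.0)
env.move_pose([.462,-.171,.25],R)
env.hold(.3)
T=wristT();im=camera("wrist");np.save("T1.npy",T)
cv2.imwrite("pics/w1.png",im[:,:,::-1])
for n,z in(("call_top",.07),("bolt",.0405)):
    for m in mark_of("wrist",n)[:3]: print(n,m["score"],m["location"],onz("wrist",m["location"],z,T))
print(env.current_tool_pos(),env.current_clock(),env.current_joint_pos())
E
```

```text
[-0.416   0.2649  1.9526 -0.      0.9242 -0.067 ]
call_top 0.97 [254.3, 169.2] [ 0.46 -0.17  0.07]
[ 0.462  -0.1709  0.25  ] 5.25 [-0.4159  0.2649  1.9525 -0.      0.9242 -0.067 ]
```

View pics/w1.png

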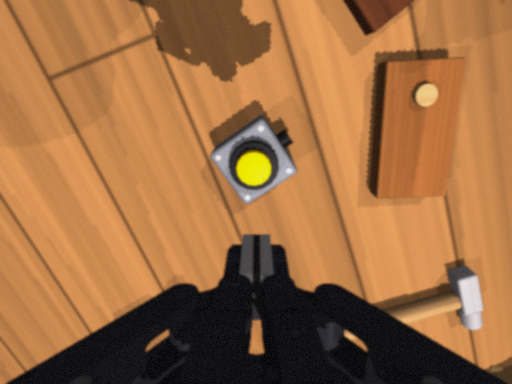

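The wrist view has the yellow cap centred at (254,169), which agrees with the fixed cameras. I'll press it at (0.460, -0.170) and watch the force.

```bash
python3 - <<'E'
from h import *
np.set_printoptions(precision=4,suppress=True)
R=np.load("R.npy")
print(tri([ray("top",(305.2,242.3)),ray("side",(219.6,252)),ray("wrist",(254.3,169.2),np.load("T1.npy"))]))
env.movel([.46,-.17,.115],R,speed=.12)
env.hold(.2)
f0=env.current_ft_force();z=.115;log=[]
while z>.06:
    z-=.0015; env.movel([.46,-.17,z],speed=.03); env.hold(.05)
    df=env.current_ft_force()-f0
    log.append((round(z,4),round(env.current_tool_pos()[2],4),round(df[2],1)))
    if df[2]>9: break
env.hold(.15)
print(log[-12:],env.current_ft_force()-f0)
cv2.imwrite("pics/s2.png",camera("side")[:,:,::-1][150:320,130:310].repeat(3,0).repeat(3,1))
env.movel([.46,-.17,.16],speed=.1)
env.hold(.15)
print(env.current_clock(),env.current_ft_force()-f0)
E
```

```text
[ 0.4618 -0.1709  0.0709]
[(0.0985, np.float64(0.0985), np.float64(0.9)), (0.097, np.float64(0.097), np.float64(1.1)), (0.0955, np.float64(0.0955), np.float64(-0.4)), (0.094, np.float64(0.0939), np.float64(0.9)), (0.0925, np.float64(0.0924), np.float64(0.4)), (0.091, np.float64(0.091), np.float64(0.3)), (0.0895, np.float64(0.0895), np.float64(2.1)), (0.088, np.float64(0.088), np.float64(3.3)), (0.0865, np.float64(0.0865), np.float64(3.6)), (0.085, np.float64(0.085), np.float64(3.3)), (0.0835, np.float64(0.0835), np.float64(5.4)), (0.082, np.float64(0.0827), np.float64(23.2))] [-2.2271  2.4728 23.627 ]
14.6083 [-0.2586  0.6822  0.26  ]
```

View pics/s2.png

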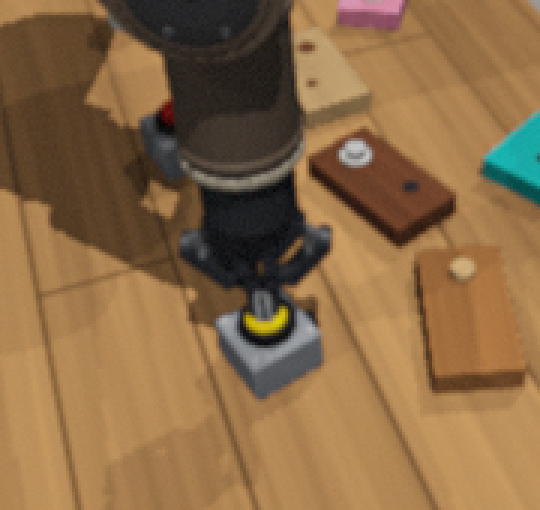

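The side view shows the fingertips on the yellow cap. The force ramped to about 5 N and then rose sharply to 23 N at the stop, so the button was fully down, and the force went back to zero after release. Next is a look at the bolt from above.

```bash
python3 - <<'E'
from h import *
np.set_printoptions(precision=4,suppress=True)
R=np.load("R.npy")
env.movel([.46,-.17,.2],speed=.2)
env.movel([.613,.032,.22],R,speed=.2)
env.hold(.3)
T=wristT();im=camera("wrist");np.save("T2.npy",T)
cv2.imwrite("pics/w3.png",im[:,:,::-1])
for n in("bolt","old_board"):
    for m in mark_of("wrist",n)[:3]: print(n,m["score"],m["location"],onz("wrist",m["location"],.0405,T))
m=cut_out("wrist","bolt")
for q in m[:2]: print(q["score"],q["location"],q["region"].sum(),onz("wrist",q["location"],.0405,T))
print(env.current_clock())
E
```

```text
bolt 0.85 [260.1, 169.4] [0.6162 0.0303 0.0405]
old_board 0.67 [455.3, 143.5] [ 0.801  -0.0097  0.0405]
old_board 0.62 [279.8, 182.5] [0.6301 0.0108 0.0405]
0.63 [280.4, 187.5] 10164 [0.629  0.0056 0.0405]
0.58 [456.5, 144.1] 11332 [ 0.802  -0.0107  0.0405]
16.8833
```

View pics/w3.png

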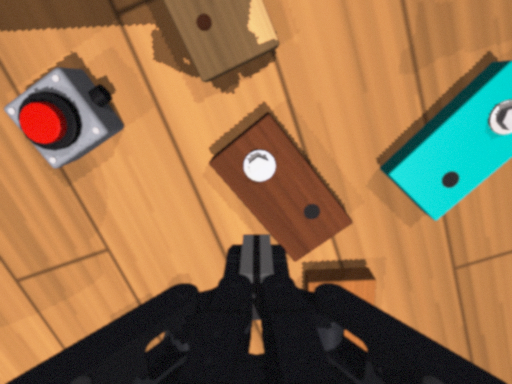

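The bolt head shows at about (260,165) on the dark brown board, which puts it at (0.616, 0.032). The red button and the turquoise look-alike are well clear. I'll descend until the grasp point is 45 mm above the bolt, leaving the fingertips about 26 mm above it.

```bash
python3 - <<'E'
from h import *
np.set_printoptions(precision=4,suppress=True)
R=np.load("R.npy"); p=onz("wrist",(260,166.5),.0405,np.load("T2.npy")); print(p)
f0=env.current_ft_force()
env.movel([p[0],p[1],.0885],R,speed=.1)
env.hold(2.6)
print(env.current_tool_pos(),env.current_ee_rot()[:,2],env.current_ft_force()-f0,env.current_clock())
T=wristT();cv2.imwrite("pics/w4.png",camera("wrist")[:,:,::-1])
for m in mark_of("wrist","bolt")[:2]: print(m["score"],m["location"],onz("wrist",m["location"],.0405,T))
cv2.imwrite("pics/s4.png",camera("side")[:,:,::-1][130:300,160:340].repeat(3,0).repeat(3,1))
E
```

```text
[0.6171 0.0331 0.0405]
[0.6171 0.0331 0.0885] [ 0.0001 -0.     -1.    ] [ 0.5301  0.3916 -0.0294] 20.95
0.65 [254.6, 229.6] [0.6155 0.0322 0.0405]
```

View pics/s4.png

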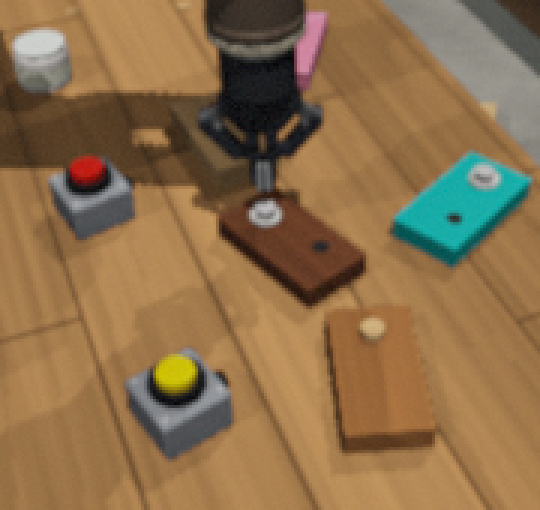

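View pics/w4.png

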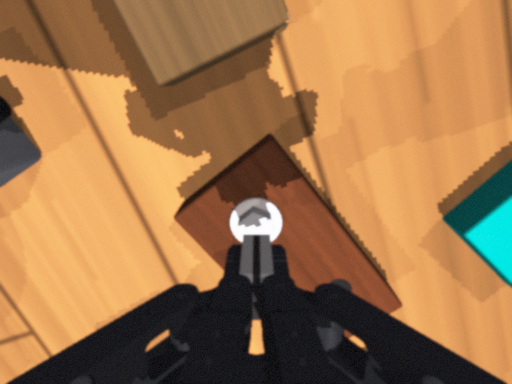

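The side crop shows the fingertips just above the bolt head, with the yellow and red caps both up. In the wrist view the bolt is at about (255,225), directly ahead of the fingertips and within 2 mm of the target. I'm handing in.

```bash
python3 - <<'E'
from h import *
env.hold(.3);env.close_job()
E
```

```text
the job is handed in; nothing more can be done
```

I pressed the yellow call button fully down, let it come back up, then pointed at the bolt in the dark brown board and handed in with the fingertips still there. The hand-in reports no verdict.

- **Button press:** the force ramped to about 5 N, then rose sharply to 23 N at the end of travel. It returned to zero after release, and the side picture later showed the yellow and red caps both up.
- **Pointing:** the tool was straight down, with the fingertips about 26 mm above the bolt head. It held there for more than 2.9 s. The last wrist-camera fix put the bolt within about 2 mm of the target horizontally.
- **Contact:** there was no sign of contact at the final position (external force below about 0.7 N), and nothing looked moved in the last pictures. I did not re-measure the boards, hammer or tin against their starting positions.
- **Time:** the clock read about 21 s shortly before hand-in, against the 40 s limit.
- **Disagreement:** the bolt detector's top-camera results missed the real bolt and reported only the pink and turquoise look-alikes. I used the side and wrist cameras instead, which agreed to within 3 mm.

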